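# Reassemble the mist maker and hold its knob pressed

## Robot

A 6-joint arm with a two-finger parallel gripper is mounted at the origin on the work surface. World frame = base frame: x ahead of the robot, y to its left, z up, the work surface at z = 0. Lengths are in m, angles in rad, forces in N, time in s.
With the tool pointing down it reaches from about 0.35 to 0.975 m from the base axis. Payload 4.9 kg.
Tool frame: the origin (TCP) lies midway between the tips of the shut fingers; the grasp point (between the pads) lies 19 mm behind it; z points along the fingers, y is the line along which they close (so a half turn about z gives the same grasp; the last joint's range is limited). The gripper opens to 85 mm and grips with 20 to 120 N. Pads are 22 mm wide; open, the fingers measure 114 mm over their backs; the gripper's body (76 mm by 85 mm) begins 54 mm behind the grasp point. The pads swing forward as they close: fully open they stand 13 mm farther back than shut.
Start: joints at [-1.301, 0.053, 1.613, -0, 1.476, -0.119], TCP at [0.237, -0.578, 0.231] pointing down, gripper open.
Joint ranges: [-3.01, 3.01], [-1.01, 2.22], [0.06, 2.58], [-1.02, 4.17], [0.09, 2.62], [-3.14, 3.14]. Speed limits (rad/s): [2.57, 2.57, 3.14, 3.14, 3.14, 3.14].

## Interface

Orientations are given as a unit quaternion [w, x, y, z].
In Python, from plant import state, grab_frame, job_done, cut_out, place_of gives the robot as it stands.
- The arm moves only by the tool jog_arm, never from a script. Its argument "motion" is text: rows parted by semicolons, each of 7 numbers parted by spaces: the opening in per cent of the stroke, from 0 (shut) to 100 (fully open), then the shift along the tool's x, y, z as a fraction of full scale, then the turn, a rotation vector about the tool's x, y, z as a fraction of full scale. A call has exactly 5 rows; each row is the pose to reach, as a shift and turn from the pose commanded when the call began, along the tool's axes at that moment; what a row does not reach only later rows make up. Full scale, the value 1, is 50 cm for a shift and 1.5 rad for a turn. A row lasts 1/8 s, in which the tool goes at most 62.5 mm and 10.7 degrees, less where a joint would pass 70% of its speed; a pose out of reach is approached as far as the arm can. A call with a number of a shift or a turn outside -1 to 1 is refused whole. A call with a gripper value outside its range is refused whole. The fingers move at their own pace and stop on an object; the grip force is fixed at half the most. Time passes only in rows, so rows that repeat a pose let the fingers close, or fill a call up. It gives the time, the measured TCP pose, the force, the opening and the grip force at its end, in the units of the state.
- state(): the state, without advancing time (a new reading comes with each control period).
- grab_frame(name): name is "side" or "top" or "wrist"; returns a dict with "color" (400x640x3 uint8, red, green, blue), "range_z" (400x640 float32, m along the optical axis (not along the pixel's ray), 0 where there is no reading), "intrinsics" (3x3 intrinsics, pixels), "world_from_camera" (4x4, takes a point from camera to world coordinates). Camera axes: x right, y up, looking along -z (the intrinsics and any distortion apply to the point x, -y, -z); pixel columns grow to the right and rows downward; lengths in m; the calibration is good to about 2 mm. A picture is of the moment at which its call begins.
- job_done(): hands the job in; it is judged then, once.
Trained networks look in the newest picture that a camera, given by its name, has taken for a name from the list of things; names that differ only in an ending like _2 or _b are one class to them, and where a whole thing is asked for, a point or a joint stands for the part that bears it (a point fixed in the world has none). Each returns a list of dicts, best first, with "p" (0 to 1); they miss things now and then, are a little off and sometimes report something else, mostly with a low value. They report only what shows in the picture. A call takes as long as a camera call. They do not tell look-alikes from the thing itself.
- cut_out(camera, thing): "pixels" (400x640 bool, what is visible of it).
- place_of(camera, thing): "at" ([x, y, z] in m, in world coordinates, good to about 4 mm: a listed point, or the origin of a listed thing).
The state is a dict: "time": time; "joint_pos": joint angles; "joint_vel": joint speeds; "joint_efforts": joint torques, N m; "tool_pos": TCP position; "tool_rot": TCP orientation; "contact_force": force on the tool from outside, world axes, zero at the start; "ft_torque": the same for the moment, N m; "gripper_width": opening from 0.0 (shut) to 1.0 (fully open); "grasp_force": force on a finger pad.
Only numpy, scipy, OpenCV 4.12 (cv2) and the standard library are available. Lean on these libraries where they do the work, as an engineer would, in place of code of your own. Each camera call takes 0.05 s, during which the arm holds its last target. There are 200 camera calls.

## Task

Put the mist maker back together after cleaning: first set the water tank down on its base so that both pegs sit in its foot, and let go of it. Then turn the loose knob so that its bore matches the D-shaped shaft, push it all the way onto the shaft, and press it in against the shaft's spring by well over half of its travel to prime the pump. Finish while still holding the knob pressed in (do not let go), with the tank seated and the other things on the table left where they are.

Things in the scene. Friction and masses are not known exactly. Their poses are not given: they have to be found in the camera images.
- base: White mist maker base, fixed, 150 x 270 mm (its x, y), deck 50 mm above the table. Origin: centre of underside, z up; front with air slots faces its -x. Tank seat at (0, +65) mm, control shaft at (0, -75) mm; a hose spigot 26 mm in diameter sticks out 22 mm from its +x side below the deck.
- seat (a point): Middle of the tank's seat on the deck, axes as the base's; the centre of the tank's underside belongs here. Two pegs 35 mm either side of it along x, 15 mm tall: 11 mm diameter for the lowest 5 mm, tapering to 5 mm at the tip.
- tank: Clear empty water tank, 0.2-0.45 kg, 110 x 80 mm (its x, y), grey foot, blue lid 114 x 84 mm, top at 74 mm. Loose, upright. Origin: centre of underside, z up. Two sockets in the foot, 14 mm wide, 18 mm deep, 35 mm either side of the origin along x; same after half a turn.
- shaft_seat (a point): Centre of the top of the shaft's round flange (32 mm), where the knob's underside must rest; 14 mm above the deck when not pressed. Moves and turns with the shaft; z up; the shaft's flat is on its -x side, and so is a tab (7 mm wide) sticking out 10 mm from the flange rim.
- handle (a point): Middle of the tank's blue bridge handle, 105 mm above the tank's underside, axes as the tank's: a straight bar along x, 80 mm long, 12 mm wide (y), 14 mm high, with open space below it down to the lid (24 mm) between two 10 mm posts 35 mm either side of the middle.
- shaft_top (a point): Top of the steel D-shaft, 14 mm above the flange, axes as shaft_seat. Diameter 12 mm, one flat 2.5 mm from the axis on the -x side; the top 3 mm is three quarters of that section as a lead-in. The shaft turns only stiffly (0.12 N m).
- knob_grip (a point): On the knob's axis, 30 mm above its underside, mid-height of the bar grip on top: bar along the knob's x, 12 mm wide (y), from 20 to 40 mm above the underside, reaching from x = -28 mm (the nose, past the skirt) to x = +17 mm.
- plunger (a joint): How far the shaft with its flange is pressed down, m: 0 is out, 0.008 is the stop. Spring: about 5 N to start moving, about 13 N at the stop (1 N per mm).
- shaft (a joint): Turn of the shaft against the base about the vertical, rad, positive anticlockwise from above; at 0 its flat faces the base's -x.
- knob: Loose black knob, 50 g, upright. Skirt 36 mm diameter, 20 mm tall. Origin: centre of underside, z up. D-bore in the underside: 16 mm deep, 14.4 mm diameter, flat 3.7 mm from the axis on the -x side, the side of the grip's nose: the nose must point the same way as the shaft's flat and tab, within about 10 degrees.
- nest_box: Bystander: clear lidded box 106 x 146 x 53 mm, origin at the centre of its underside.
- jar: Bystander: jar 60 mm diameter, 65 mm tall, origin at the centre of its underside.
- tweezer_tray: Bystander: low white tray 90 x 150 x 14 mm with tweezers, origin at the centre of its underside.
There are look-alikes about, which are no part of the job. Of the things like the knob, leave any that is pink; of the rest the larger one is meant. What is shaped like the tank but yellow is not meant.

How it is judged:
On the way, in this order (a step that is already met when the one before it is completed fails the run):
1. the tank sits fully down on its seat, pegs in their sockets, and has been let go (z of tank in the frame of seat below 0.003 m and horizontal distance between tank and seat below 0.005 m and angle between the x axis of tank and the x axis of seat, either way round below 0.08 rad and angle between tank's own z axis and vertical below 0.05 rad and contact force between tank and the fingers below 0.1 N), for 0.2 s.
2. the knob sits fully home on the D-shaft (all of step 1 and z of knob in the frame of shaft_seat below 0.003 m and horizontal distance between knob and shaft_seat below 0.004 m and angle between the x axis of knob and the x axis of shaft_seat, either way round below 0.35 rad and angle between knob's own z axis and vertical below 0.12 rad), for 0.1 s.
At the end, for the whole second after the job is handed in: Still held at the end: shaft pressed in over 4 of its 8 mm, fingers on the knob (over 2 N), knob home (within 3 mm of flange, 4 mm of axis, 0.35 rad, tilt under 0.12). Tank untouched, at rest on its seat (3 mm high, 5 mm sideways, 0.08 rad turn, 0.05 rad tilt) (all of step 2 and value of joint plunger above 0.004 m and contact force between knob and the fingers above 2 N and linear speed of tank below 0.02 m/s); the arm keeps its last pose, push and grip.
It fails at once if a bystander was shoved by more than 25 mm (distance of any of nest_box, jar, tweezer_tray from where it was at the start of the episode above 0.025 m).
It fails at once if a bystander was tipped (angle between any of nest_box, jar, tweezer_tray's own z axis and vertical above 0.4 rad).
It also fails if it takes over 58 s, if anything falls off the work surface, if the arm or the gripper's body presses on something with over 40 N, if the wrist force passes 120 N, or if a joint passes its speed limit or range.

## Working session

There is one attempt and no reset: what is moved stays moved. The work goes in short steps, Python scripts to look and compute and a tool call to move; the robot and the scene stay as the last step left them, time stands still between calls to the robot, and variables do not carry over. Pictures are saved under pics/ and viewed, at most 10 in all, crops included, and the job is handed in when it is done.

Besides the shell and the picture viewer there is one more tool, called after "Emit:" as name(argument=value, ...), one argument or row to a line, values as JSON. jog_arm: Moves the arm, as the interface text tells. Shift numbers are shares of 50 cm and turn numbers shares of 1.5 rad, none past 1 either way. Its arguments: {"type":"object","properties":{"motion":{"type":"string"}},"required":["motion"]}

```bash
ls; mkdir -p pics; cat > h.py <<'E'
import numpy as np, cv2
from plant import *
def save(f,n): cv2.imwrite('pics/'+n, f['color'][...,::-1])
def pts(f):
    K=f['intrinsics'];z=f['range_z'];v,u=np.mgrid[:400,:640]
    p=np.stack([(u-K[0,2])/K[0,0]*z,-(v-K[1,2])/K[1,1]*z,-z,np.ones_like(z)],-1)
    return (p@f['world_from_camera'].T)[...,:3]
def pix(f,p):
    c=np.linalg.inv(f['world_from_camera'])@np.append(p,1);K=f['intrinsics']
    return K[0,0]*c[0]/-c[2]+K[0,2], K[1,1]*-c[1]/-c[2]+K[1,2]
E
python3 - <<'E'
from h import *
for c in ['top','side']:
    f=grab_frame(c);save(f,c+'0.png');np.savez('/tmp/'+c,**f)
    for t in ['tank','handle','knob','knob_grip','seat','shaft_top','shaft_seat','base','nest_box','jar','tweezer_tray']:
        for r in place_of(c,t)[:4]: print(c,t,round(r['p'],2),np.round(r['at'],3),np.round(pix(f,r['at'])))
print(state())
E
```

```text
pics
top tank 0.93 [0.464 0.355 0.   ] [221. 240.]
top tank 0.56 [0.495 0.508 0.002] [171. 231.]
top tank 0.25 [ 0.73  -0.284 -0.   ] [427. 150.]
top handle 0.85 [0.457 0.362 0.102] [208. 244.]
top handle 0.73 [0.488 0.508 0.108] [155. 233.]
top knob 0.7 [ 0.517 -0.326  0.004] [444. 218.]
top knob 0.56 [ 0.43  -0.301  0.001] [437. 247.]
top knob 0.42 [ 0.544 -0.397  0.002] [467. 209.]
top knob 0.17 [ 0.462  0.358 -0.004] [220. 241.]
top knob_grip 0.73 [ 0.431 -0.3    0.03 ] [440. 247.]
top knob_grip 0.71 [ 0.517 -0.326  0.031] [447. 218.]
top knob_grip 0.66 [ 0.547 -0.393  0.024] [468. 208.]
top knob_grip 0.23 [ 0.517 -0.325  0.005] [444. 218.]
top seat 0.95 [0.534 0.043 0.05 ] [323. 215.]
top seat 0.25 [0.462 0.361 0.102] [209. 242.]
top shaft_top 0.42 [ 0.524 -0.097  0.078] [372. 217.]
top shaft_seat 0.61 [ 0.525 -0.095  0.062] [371. 217.]
top base 0.78 [ 0.526 -0.02  -0.   ] [343. 217.]
top base 0.53 [0.531 0.045 0.049] [322. 216.]
top nest_box 0.63 [ 0.715  0.302 -0.004] [239. 158.]
top jar 0.8 [ 0.724 -0.281 -0.002] [426. 152.]
top tweezer_tray 0.76 [ 0.789 -0.051 -0.001] [352. 
[... 1009 characters left out ...]
nt_pos': array([-1.30100369e+00,  5.26823668e-02,  1.61290775e+00, -6.89920236e-05,
        1.47601734e+00, -1.19020707e-01]), 'joint_vel': array([-0.00085887, -0.00046534, -0.00086068, -0.00204141,  0.00057151,
       -0.00066201]), 'joint_efforts': array([ 8.65983966e-04, -3.93681014e+01, -3.70459986e+01, -1.05775839e-04,
        4.83695785e-04,  3.01851310e-05]), 'tool_pos': array([ 0.23689434, -0.57833357,  0.23130988]), 'tool_rot': array([-4.79347909e-06,  9.81161832e-01,  1.93187622e-01, -3.48010237e-05]), 'contact_force': array([-0.36908412, -0.67738007, -0.77251054]), 'ft_torque': array([ 0.02195852,  0.02202503, -0.00297505]), 'grasp_force': 0.0, 'gripper_width': 1.0040796174576105}
```

View pics/top0.png

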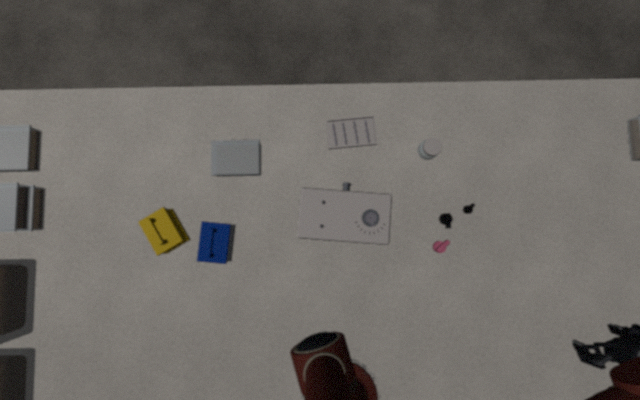

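View pics/side0.png

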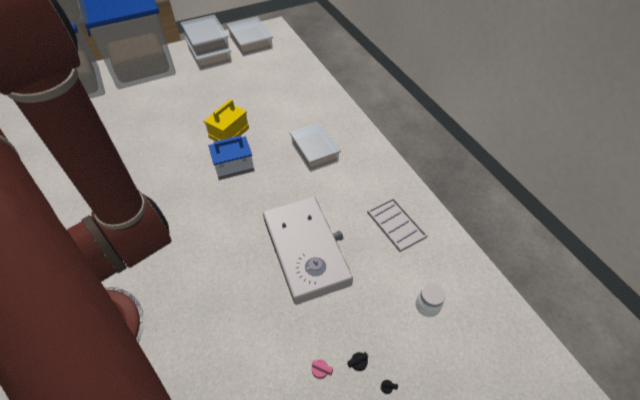

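```bash
python3 - <<'E'
from h import *
f=np.load('/tmp/top.npz')
a=f['color'][195:265,360:500,::-1]; b=f['color'][185:265,140:260,::-1]
im=np.zeros((590,800,3),np.uint8)
im[:280,:560]=cv2.resize(a,None,fx=4,fy=4,interpolation=2); im[285:585,:450]=cv2.resize(b,None,fx=3.75,fy=3.75,interpolation=2)
cv2.imwrite('pics/crop.png',im)
E
```

```text
(no output)
```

View pics/crop.png

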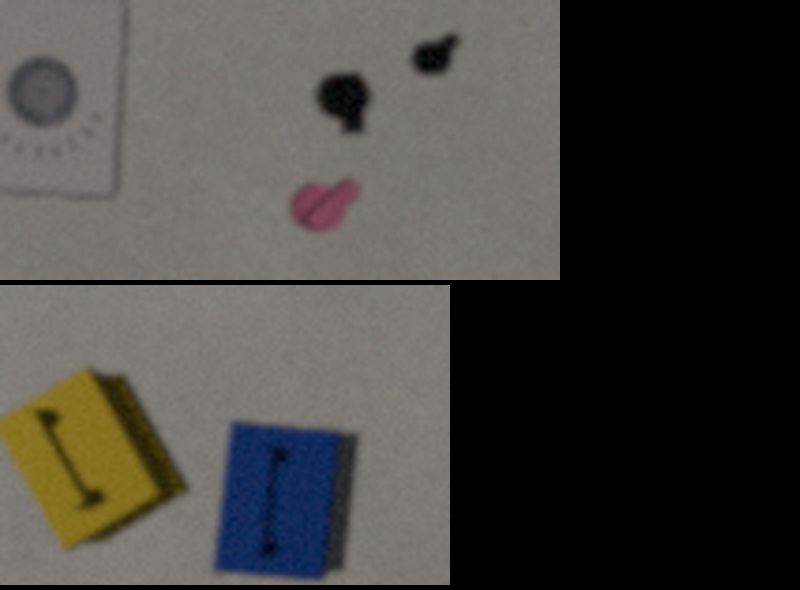

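Candidates in the top picture: the knobs are large black (446,218), small black (468,209) and pink (440,246). The tanks are blue (214,242) and yellow (162,230). I choose the large black knob and the blue tank; the crop confirms both. The pegs show at (323,203) and (322,226), and the flange is at (371,217).

```bash
cat >> h.py <<'E'
from scipy.spatial.transform import Rotation as Ro
def rot():
    q=state()['tool_rot'];return Ro.from_quat(np.r_[q[1:],q[0]])
def go(p,yaw):
    "fractions for a TCP target p, tool down with tool x at world yaw"
    R=rot();T=Ro.from_matrix(np.array([[np.cos(yaw),np.sin(yaw),0],[np.sin(yaw),-np.cos(yaw),0],[0,0,-1]]))
    d=R.inv().apply(np.array(p)-state()['tool_pos']);w=(R.inv()*T).as_rotvec()
    print('d mm',np.round(d*1000,1),'shift',np.round(d/.5,4),'turn',np.round(w/1.5,4),'deg',np.degrees(w).round(1))
def yawmask(P,m):
    q=P[m][:,:2].astype(np.float32);r=cv2.minAreaRect(q*1000);return r
E
python3 - <<'E'
from h import *
f=dict(np.load('/tmp/top.npz'));P=pts(f);c=f['color'].astype(int)
blue=(c[...,2]>c[...,0]+50)&(abs(P[...,2]-.076)<.012); print('lid',yawmask(P,blue),np.median(P[blue][:,2]))
deck=(abs(P[...,2]-.05)<.008)&(abs(P[...,0]-.53)<.12)&(abs(P[...,1]+.02)<.18);print('deck',yawmask(P,deck),deck.sum())
go([.40,-.30,.30],0)
E
```

```text
lid ((460.2608642578125, 355.7502746582031), (80.38175964355469, 107.95125579833984), 83.5993423461914) 0.0749125752714932
deck ((542.3767700195312, -20.337722778320312), (269.9249267578125, 174.4001922607422), 84.61871337890625) 4575
d mm [ 256.4 -195.7  -68.7] shift [ 0.5129 -0.3915 -0.1374] turn [-0.      0.      0.2592] deg [-0.   0.  22.3]
```

Emit:
jog_arm(
  motion="100 0.1 -0.08 -0.03 0 0 0.1; 100 0.2 -0.16 -0.06 0 0 0.2; 100 0.3 -0.24 -0.1 0 0 0.2592; 100 0.41 -0.32 -0.1374 0 0 0.2592; 100 0.513 -0.392 -0.1374 0 0 0.2592",
)

```text
time: 1.82
tool_pos: [0.3909, -0.3144, 0.3008]
tool_rot: [0.001, 1.0, -0.0, 0.001]
contact_force: [1.0, -0.1, -0.6]
gripper_width: 0.998
grasp_force: 0.0
```

```bash
python3 - <<'E'
from h import *
print(state()['tool_pos'],state()['joint_pos'].round(2))
f=grab_frame('wrist');save(f,'w1.png');np.savez('/tmp/w1',**f)
print(f['world_from_camera'].round(3),f['intrinsics'].round(0))
for n,p in dict(knob=[.516,-.326,.03],shaft=[.524,-.095,.078],seat=[.535,.043,.05]).items(): print(n,pix(f,p))
E
```

```text
[ 0.3909014  -0.31443797  0.30083363] [-0.83 -0.28  1.81  0.    1.61  0.75]
[[-0.001  0.965  0.263  0.457]
 [-1.    -0.002  0.002 -0.314]
 [ 0.003 -0.263  0.965  0.445]
 [ 0.     0.     0.     1.   ]] [[300.   0. 324.]
 [  0. 300. 199.]
 [  0.   0.   1.]]
knob (np.float64(331.8753068153703), np.float64(69.53298446017538))
shaft (np.float64(126.67171141253215), np.float64(55.4641248689648))
seat (np.float64(24.42480699843236), np.float64(50.152792279258875))
```

View pics/w1.png

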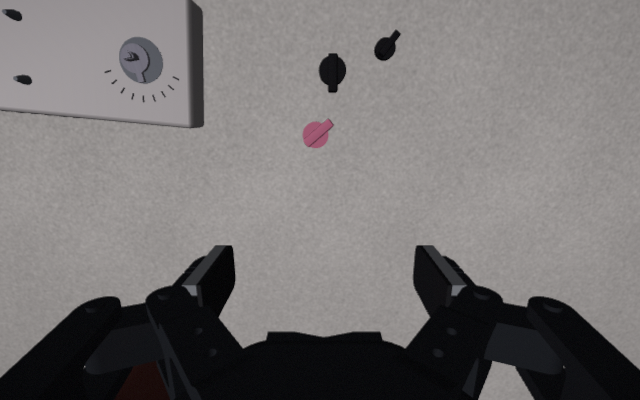

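The large black knob is at (332,70) with its nose toward -x. The flange tab at (143,80) points mostly -x and a little toward -y. The pegs are at (12,14) and (22,79). Next I go over the base on the way to the tank.

Emit:
jog_arm(
  motion="100 0.02 -0.11 0 0 0 0; 100 0.04 -0.22 0 0 0 0; 100 0.06 -0.34 0 0 0 0; 100 0.08 -0.45 0 0 0 0; 100 0.1 -0.57 0 0 0 0",
)

```text
time: 2.5
tool_pos: [0.4399, -0.0291, 0.299]
tool_rot: [0.0, 1.0, -0.0, 0.001]
contact_force: [1.0, 0.3, 0.0]
gripper_width: 1.002
grasp_force: 0.0
```

```bash
python3 - <<'E'
from h import *
print(state()['tool_pos'])
f=grab_frame('wrist');save(f,'w2.png');np.savez('/tmp/w2',**f)
for t in ['seat','shaft_top','shaft_seat']:
    for r in place_of('wrist',t)[:2]: print(t,round(r['p'],2),np.round(r['at'],4),np.round(pix(f,r['at'])))
P=pts(f);m=(abs(P[...,2]-.05)<.004)&(abs(P[...,0]-.53)<.12)&(abs(P[...,1]+.02)<.18)
print(yawmask(P,m),np.median(P[m][:,2]))
go([.415,.34,.30],-.1)
E
```

```text
[ 0.43988411 -0.02914562  0.29903962]
seat 0.94 [0.5373 0.044  0.0485] [264.  91.]
shaft_top 0.6 [ 0.5223 -0.0902  0.0777] [376. 102.]
shaft_seat 0.65 [ 0.5214 -0.0928  0.0646] [376. 104.]
((530.6696166992188, -19.922027587890625), (268.9924011230469, 149.34823608398438), 84.62654876708984) 0.050854418660252865
d mm [ -23.8 -370.    -1.4] shift [-0.0476 -0.74   -0.0027] turn [ 0.0004 -0.0001  0.0686] deg [ 0.  -0.   5.9]
```

View pics/w2.png

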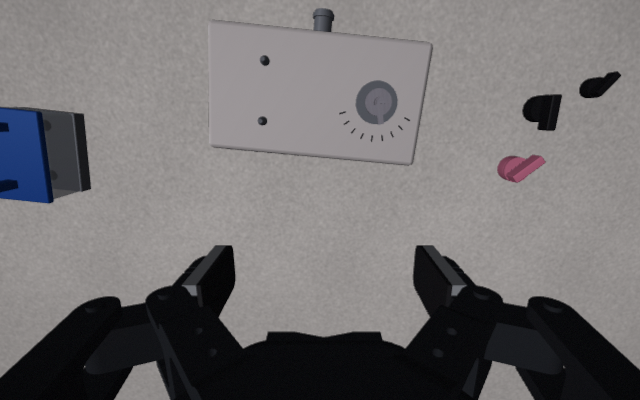

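The deck rectangle is 269 x 149 mm with centre (0.531,-0.020) and yaw -0.094, which matches the text. The tab is at (381,118), the flange at (376,102), and the pegs at (264,60) and (262,121).

Emit:
jog_arm(
  motion="100 -0.01 -0.12 0 0 0 0.02; 100 -0.02 -0.24 0 0 0 0.04; 100 -0.03 -0.36 0 0 0 0.07; 100 -0.04 -0.48 0 0 0 0.07; 100 -0.048 -0.6 0 0 0 0.07",
)

```text
time: 3.32
tool_pos: [0.4167, 0.2695, 0.299]
tool_rot: [0.0, 0.999, -0.054, 0.001]
contact_force: [1.7, 0.2, 0.4]
gripper_width: 1.003
grasp_force: 0.0
```

Emit:
jog_arm(
  motion="100 0 -0.07 0 0 0 0; 100 0 -0.14 0 0 0 0; 100 0 -0.15 0 0 0 0; 100 0 -0.15 0 0 0 0; 100 0 -0.15 0 0 0 0",
)

```text
time: 3.95
tool_pos: [0.4243, 0.3425, 0.2989]
tool_rot: [0.0, 0.999, -0.054, 0.0]
contact_force: [0.3, -0.2, 0.4]
gripper_width: 1.002
grasp_force: 0.0
```

```bash
python3 - <<'E'
from h import *
print(state()['tool_pos'],state()['joint_pos'].round(2))
f=grab_frame('wrist');save(f,'w3.png');np.savez('/tmp/w3',**f)
for t in ['tank','handle']:
    for r in place_of('wrist',t)[:2]: print(t,round(r['p'],2),np.round(r['at'],4),np.round(pix(f,r['at'])))
P=pts(f);c=f['color'].astype(int);b=c[...,2]>c[...,0]+40
lid=b&(abs(P[...,2]-.074)<.006);bar=b&(P[...,2]>.098)&(P[...,2]<.125)
print('lid',yawmask(P,lid),np.median(P[lid][:,2]));print('bar',yawmask(P,bar),np.percentile(P[bar][:,2],[10,50,90]),bar.sum())
for n in ['w1','w2']:
    g=dict(np.load(f'/tmp/{n}.npz'));P=pts(g);d=P[...,:2]-[.5237,-.0946];r=np.hypot(d[...,0],d[...,1])
    fl=(r<.02)&(abs(P[...,2]-.0635)<.004);q=P[fl][:,:2];cc=cv2.minEnclosingCircle((q*1000).astype(np.float32))
    d=P[...,:2]-np.array(cc[0])/1000;r=np.hypot(d[...,0],d[...,1])
    tb=(r>.0175)&(r<.03)&(P[...,2]>.055)&(P[...,2]<.075)
    print(n,cc,tb.sum(),np.median(P[tb][:,2]) if tb.sum() else 0,np.degrees(np.arctan2(*d[tb].mean(0)[::-1])),r[tb].max() if tb.sum() else 0)
E
```

```text
[0.42427766 0.34251292 0.29887912] [ 0.54 -0.17  1.71 -0.    1.6   2.22]
tank 0.77 [0.4605 0.3569 0.0023] [311. 139.]
tank 0.62 [ 0.4954  0.5071 -0.0009] [204. 126.]
handle 0.88 [0.4585 0.3547 0.1065] [309. 148.]
handle 0.76 [0.4966 0.5106 0.1053] [164. 129.]
lid ((461.0148620605469, 356.8533630371094), (83.57315063476562, 111.40927124023438), 83.81575012207031) 0.07487458106205103
bar ((460.8813781738281, 357.0537109375), (11.951987266540527, 79.24381256103516), 83.26937103271484) [0.11150806 0.11271195 0.11370114] 823
w1 ((522.05224609375, -94.2564468383789), 18.114839553833008) 63 0.06442072393534393 -161.9022085314836 0.02463435286401313
w2 ((521.859130859375, -95.37989807128906), 17.88458251953125) 44 0.06487823549980695 -177.4137239003364 0.02433717732329187
```

View pics/w3.png

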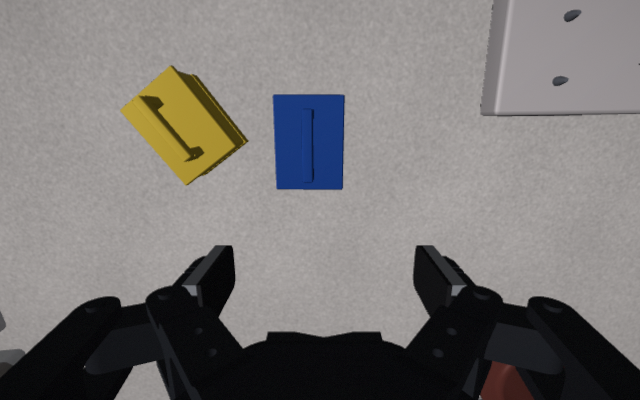

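The blue tank's bar runs (308,108)–(308,182), centred at (0.461,0.357) with its top at 0.112 m, which matches the text. Yellow is left of it at (185,125).

```bash
python3 - <<'E'
from h import *
go([.461,.357,.087],-.113)
E
```

```text
d mm [ 35.3 -17.8 212. ] shift [ 0.0705 -0.0355  0.4241] turn [-0.0001 -0.0002  0.0045] deg [-0.  -0.   0.4]
```

Emit:
jog_arm(
  motion="60 0.03 -0.02 0.1 0 0 0.0045; 60 0.0705 -0.0355 0.2 0 0 0.0045; 60 0.0705 -0.0355 0.3 0 0 0.0045; 60 0.0705 -0.0355 0.37 0 0 0.0045; 60 0.0705 -0.0355 0.424 0 0 0.0045",
)

```text
time: 4.72
tool_pos: [0.46, 0.357, 0.0848]
tool_rot: [0.001, 0.998, -0.056, -0.001]
contact_force: [0.6, 0.1, -0.2]
gripper_width: 0.6
grasp_force: 0.0
```

```bash
python3 - <<'E'
from h import *
s=state();print(s['tool_pos'],s['gripper_width'],s['joint_pos'].round(2));go([.461,.357,.087],-.113)
E
```

```text
[0.459989   0.357011   0.08483352] 0.5998925328115313 [ 0.53  0.09  1.83 -0.    1.22  2.22]
d mm [ 1.  -0.1 -2.2] shift [ 0.002  -0.0002 -0.0043] turn [0.0008 0.001  0.0005] deg [0.1 0.1 0. ]
```

Emit:
jog_arm(
  motion="0 0 0 0 0 0 0; 0 0 0 0 0 0 0; 0 0 0 0 0 0 0; 0 0 0 0 0 0 0; 0 0 0 0 0 0 0",
)

```text
time: 5.35
tool_pos: [0.4616, 0.3581, 0.0885]
tool_rot: [-0.0, 0.998, -0.056, 0.001]
contact_force: [0.6, -2.7, 4.9]
gripper_width: 0.129
grasp_force: 61.0
```

```bash
python3 - <<'E'
from h import *
s=state();print(s['tool_pos'],s['gripper_width'],s['grasp_force'],s['contact_force']);go([.461,.357,.20],-.113);go([.5368,.0448,.2],-.094)
E
```

```text
[0.46158401 0.35814569 0.08849977] 0.12910753633685734 60.98130762577057 [ 0.60512176 -2.74842019  4.94660893]
d mm [  -0.2    1.1 -111.5] shift [-0.0004  0.0022 -0.223 ] turn [-0.0006 -0.0015  0.0009] deg [-0.1 -0.1  0.1]
d mm [ 109.9  302.9 -111.5] shift [ 0.2198  0.6058 -0.2231] turn [-0.0006 -0.0015 -0.0118] deg [-0.1 -0.1 -1. ]
```

Emit:
jog_arm(
  motion="0 0 0 -0.04 0 0 0; 0 0 0 -0.1 0 0 0; 0 0 0 -0.16 0 0 0; 0 0.03 0.06 -0.2 0 0 -0.005; 0 0.06 0.14 -0.22 0 0 -0.0118",
)

```text
time: 5.98
tool_pos: [0.483, 0.2851, 0.1989]
tool_rot: [-0.001, 0.999, -0.046, 0.001]
contact_force: [0.6, -0.7, -4.3]
gripper_width: 0.126
grasp_force: 59.7
```

```bash
python3 - <<'E'
from h import *
s=state();print(s['tool_pos'],s['gripper_width'],s['grasp_force'],s['contact_force']);go([.5368,.0448,.18],-.094)
E
```

```text
[0.48298138 0.28514622 0.19888006] 0.1255205804729899 59.66086685657501 [ 0.59732419 -0.7164528  -4.29692786]
d mm [ 75.6 234.4  18.6] shift [0.1511 0.4689 0.0373] turn [-0.0011 -0.0012  0.0016] deg [-0.1 -0.1  0.1]
```

Emit:
jog_arm(
  motion="0 0.04 0.11 0 0 0 0; 0 0.07 0.22 0 0 0 0; 0 0.1 0.32 0 0 0 0; 0 0.13 0.41 0 0 0 0; 0 0.151 0.468 0.02 0 0 0",
)

```text
time: 6.6
tool_pos: [0.5364, 0.0431, 0.188]
tool_rot: [-0.0, 0.999, -0.048, 0.001]
contact_force: [0.1, -0.5, -4.8]
gripper_width: 0.126
grasp_force: 59.7
```

Emit:
jog_arm(
  motion="0 0 0 0 0 0 0; 0 0 0 0 0 0 0; 0 0 0 0 0 0 0; 0 0 0 0 0 0 0; 0 0 0 0 0 0 0",
)

```text
time: 7.22
tool_pos: [0.5358, 0.0455, 0.187]
tool_rot: [-0.0, 0.999, -0.047, 0.0]
contact_force: [-0.3, -0.6, -3.8]
gripper_width: 0.129
grasp_force: 59.6
```

```bash
python3 - <<'E'
from h import *
s=state();print(s['tool_pos'],s['gripper_width'],s['contact_force'],s['joint_pos'].round(2))
for n in ['wrist','top']:
    f=grab_frame(n);save(f,f'{n}4.png');np.savez('/tmp/4'+n,**f);P=pts(f);c=f['color'].astype(int);b=(c[...,2]>c[...,0]+40)&(P[...,1]<.25)
    z=P[b][:,2];print(n,np.percentile(z,[5,25,50,75,95]).round(4))
    lid=b&(abs(P[...,2]-np.percentile(z,40))<.006);print(yawmask(P,lid))
    q=P[lid];A=np.c_[q[:,:2]-q[:,:2].mean(0),np.ones(len(q))];print('plane',np.linalg.lstsq(A,q[:,2],rcond=None)[0])
go([.5368,.0448,.18],-.094)
E
```

```text
[0.5357951  0.04548351 0.18698672] 0.12939927940296164 [-0.29681411 -0.57161008 -3.81051525] [-0.05 -0.13  1.86  0.    1.41  1.61]
wrist [0.1725 0.1732 0.1737 0.1746 0.2119]
((535.6458740234375, 45.08794403076172), (84.06254577636719, 113.18063354492188), 84.55194854736328)
plane [-0.00265485 -0.00699058  0.17346863]
top [0.171  0.1728 0.1738 0.175  0.1765]
((486.2078552246094, 49.11993408203125), (78.20940399169922, 13.696569442749023), 85.23332214355469)
plane [-0.03690103 -0.01003518  0.17383084]
d mm [1.  0.3 6.9] shift [0.002  0.0006 0.0138] turn [-0.     -0.      0.0003] deg [-0. -0.  0.]
```

View pics/wrist4.png

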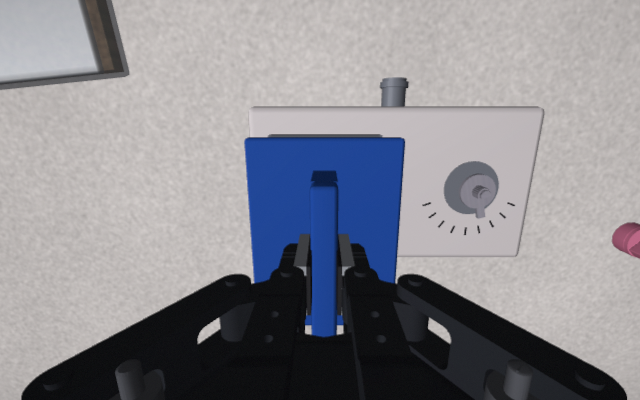

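The tank hangs level at (0.5356, 0.0451), yaw -0.095, about 1 mm from over the seat. The shaft tab shows at (480,212). Now I lower it.

Emit:
jog_arm(
  motion="0 0.0022 0 0.03 0 0 0; 0 0.0022 0 0.05 0 0 0; 0 0.0022 0 0.067 0 0 0; 0 0.0022 0 0.078 0 0 0; 0 0.0022 0 0.086 0 0 0",
)

```text
time: 7.95
tool_pos: [0.5369, 0.0448, 0.1434]
tool_rot: [-0.0, 0.999, -0.047, -0.0]
contact_force: [0.2, -0.5, -3.7]
gripper_width: 0.127
grasp_force: 59.6
```

Emit:
jog_arm(
  motion="0 0 0 0.006 0 0 0; 0 0 0 0.011 0 0 0; 0 0 0 0.014 0 0 0; 0 0 0 0.0155 0 0 0; 0 0 0 0.0155 0 0 0",
)

```text
time: 8.57
tool_pos: [0.5374, 0.0444, 0.1386]
tool_rot: [0.001, 0.999, -0.047, 0.0]
contact_force: [-5.9, -1.8, 7.1]
gripper_width: 0.128
grasp_force: 61.2
```

```bash
python3 - <<'E'
from h import *
for n in ['wrist']:
    f=grab_frame(n);P=pts(f);c=f['color'].astype(int);b=(c[...,2]>c[...,0]+40)&(P[...,1]<.25)
    z=P[b][:,2];print(n,np.percentile(z,[5,25,50,75,95]).round(4))
    lid=b&(abs(P[...,2]-np.percentile(z,40))<.006);print(yawmask(P,lid))
    q=P[lid];A=np.c_[q[:,:2]-q[:,:2].mean(0),np.ones(len(q))];print('plane',np.linalg.lstsq(A,q[:,2],rcond=None)[0])
    deck=(abs(P[...,2]-.05)<.01)&(P[...,1]<-.03)&(P[...,1]>-.14)&(P[...,0]>.48)&(P[...,0]<.58);print('deck z',np.median(P[deck][:,2]))
print(state()['tool_pos'],state()['contact_force'])
E
```

```text
wrist [0.1241 0.1248 0.1253 0.1262 0.1635]
((536.494140625, 44.29518508911133), (84.14152526855469, 114.01512908935547), 84.6649398803711)
plane [-0.00432958 -0.00331679  0.12508578]
deck z 0.05103613929307861
[0.53740535 0.04433961 0.13858723] [-6.16173687 -1.67587377  7.1884561 ]
```

Lid minus deck is 0.074 m, so the tank is seated. I release it and rise.

Emit:
jog_arm(
  motion="50 0 0 0 0 0 0; 50 0 0 0 0 0 0; 50 0 0 0 0 0 0; 50 0 0 -0.05 0 0 0; 60 0 0 -0.14 0 0 0",
)

```text
time: 9.25
tool_pos: [0.5354, 0.045, 0.2042]
tool_rot: [-0.0, 0.999, -0.047, -0.003]
contact_force: [0.3, -0.4, 0.2]
gripper_width: 0.602
grasp_force: 0.0
```

```bash
python3 - <<'E'
from h import *
s=state();print(s['tool_pos'],s['gripper_width'],s['contact_force'])
go([.48,-.22,.25],0)
for n in ['top']:
    f=grab_frame(n);P=pts(f);c=f['color'].astype(int)
    r=place_of('top','tank');print([(x['p'],x['at'].round(3) if hasattr(x['at'],'round') else x['at']) for x in r[:3]])
E
```

```text
[0.53541485 0.04495697 0.20424903] 0.6015254632892236 [ 0.3103851  -0.39519162  0.21935494]
d mm [-30.5 269.  -45.6] shift [-0.0611  0.538  -0.0911] turn [-0.0001  0.0034 -0.0627] deg [-0.   0.3 -5.4]
[(0.71, [0.4936, 0.5088, 0.0013])]
```

Emit:
jog_arm(
  motion="60 -0.02 0.08 -0.05 0 0 -0.03; 60 -0.05 0.18 -0.09 0 0 -0.0627; 60 -0.09 0.27 -0.09 0 0 -0.0627; 60 -0.1 0.28 -0.09 0 0 -0.0627; 60 -0.1 0.28 -0.09 0 0 -0.0627",
)

```text
time: 9.98
tool_pos: [0.4738, -0.0898, 0.2506]
tool_rot: [-0.0, 1.0, -0.0, -0.0]
contact_force: [0.4, -0.4, 0.3]
gripper_width: 0.599
grasp_force: 0.0
```

```bash
python3 - <<'E'
from h import *
s=state();print(s['tool_pos'])
f=grab_frame('wrist');np.savez('/tmp/w5',**f)
for t in ['shaft_top','shaft_seat']:
    for r in place_of('wrist',t)[:1]: print(t,round(r['p'],2),np.round(r['at'],4),np.round(pix(f,r['at'])))
P=pts(f);c=f['color'].astype(int);b=(c[...,2]>c[...,0]+40)&(P[...,1]<.25)
lid=b&(abs(P[...,2]-.125)<.006);print(yawmask(P,lid))
m=(abs(P[...,2]-.05)<.004)&(abs(P[...,0]-.53)<.12)&(abs(P[...,1]+.02)<.18);print('deck',yawmask(P,m))
d=P[...,:2]-[.5225,-.0946];r=np.hypot(d[...,0],d[...,1])
fl=(r<.03)&(abs(P[...,2]-.0645)<.004)
q=(P[fl][:,:2]*1000);h=np.zeros((400,400),np.uint8)
# rasterise 0.25mm, centre 522.5,-94.6 ; up=+x left=+y
for x,y in q: cv2.circle(h,(int(200-(y+94.6)*4),int(200-(x-522.5)*4)),3,255,-1)
u,v=map(int,pix(f,[.522,-.094,.07]))
a=cv2.resize(f['color'][v-50:v+50,u-50:u+50,::-1],(400,400),interpolation=2)
cv2.imwrite('pics/shaft.png',np.hstack([a,cv2.cvtColor(h,cv2.COLOR_GRAY2BGR)]))
print(u,v); go([.45,-.30,.22],0)
E
```

```text
[ 0.47382985 -0.08979366  0.25060737]
shaft_top 0.94 [ 0.5208 -0.0898  0.077 ] [324. 136.]
shaft_seat 0.75 [ 0.5243 -0.0939  0.0658] [327. 132.]
((536.6605834960938, 43.547698974609375), (84.80047607421875, 113.40733337402344), 84.8455581665039)
deck ((530.6758422851562, -21.357406616210938), (266.567626953125, 149.3805389404297), 84.6600570678711)
327 134
d mm [-24.6 211.   30.6] shift [-0.0493  0.4221  0.0612] turn [-0.0003  0.0003  0.001 ] deg [-0.   0.   0.1]
```

View pics/shaft.png

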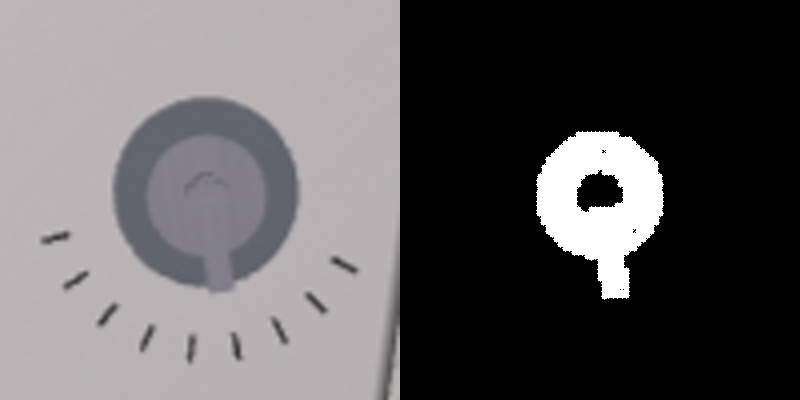

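The crop's left half shows the flange centre at (206,192) and the tab end at (219,290). The depth map puts the axis at (0.5235,-0.0946), with the tab about 8° from world -x toward -y. Next is the knob.

Emit:
jog_arm(
  motion="60 -0.01 0.1 0 0 0 0; 60 -0.02 0.21 0 0 0 0; 60 -0.02 0.32 0.03 0 0 0; 60 -0.02 0.43 0.06 0 0 0; 60 -0.02 0.46 0.1 0 0 0",
)

```text
time: 10.75
tool_pos: [0.4646, -0.3219, 0.2005]
tool_rot: [0.0, 1.0, -0.001, 0.0]
contact_force: [-0.5, 0.7, -0.5]
gripper_width: 0.598
grasp_force: 0.0
```

```bash
cat > knob.py <<'E'
from h import *
f=grab_frame('wrist');np.savez('/tmp/w6',**f);s=state();print(s['tool_pos'])
for t in ['knob','knob_grip']:
    for r in place_of('wrist',t)[:3]: print(t,round(r['p'],2),np.round(r['at'],4),np.round(pix(f,r['at'])))
P=pts(f);near=np.hypot(P[...,0]-.516,P[...,1]+.326)<.05
bar=near&(P[...,2]>.034)&(P[...,2]<.048);r=yawmask(P,bar);print('bar',r,bar.sum(),np.percentile(P[bar][:,2],[10,50,90]))
sk=near&(P[...,2]>.013)&(P[...,2]<.026);q=(P[sk][:,:2]*1000).astype(np.float32);print('skirt',cv2.minEnclosingCircle(q),sk.sum(),np.median(P[sk][:,2]))
E
python3 knob.py; python3 - <<'E'
from h import *
for n in ['w1','w2','w5','4wrist']:
    P=pts(dict(np.load(f'/tmp/{n}.npz')));d=P[...,:2]-[.5235,-.0946];r=np.hypot(d[...,0],d[...,1])
    tb=(r>.019)&(r<.027)&(abs(P[...,2]-.0645)<.004);m=np.median(d[tb],0);print(n,tb.sum(),m,np.degrees(np.arctan2(-m[1],-m[0])))
E
```

```text
[ 0.46312442 -0.32085446  0.19654056]
knob 0.75 [ 0.4323 -0.2976 -0.0008] [303. 202.]
knob 0.72 [ 0.5455 -0.3967 -0.0006] [392. 103.]
knob_grip 0.89 [ 0.4349 -0.3032  0.0335] [306. 209.]
knob_grip 0.88 [ 0.5182 -0.3245  0.0329] [326. 130.]
bar ((511.4792175292969, -325.9715881347656), (44.12772750854492, 11.154921531677246), 0.18467199802398682) 547 [0.03966727 0.04076028 0.04179463]
skirt ((517.220458984375, -326.24395751953125), 17.84502410888672) 532 0.020916100360500345
w1 52 [-0.02244793 -0.00475325] 11.955547322028329
w2 38 [-0.02234198 -0.00342479] 8.71499810654131
w5 41 [-0.02169734 -0.00439975] 11.462921915196267
4wrist 65 [-0.02227465 -0.00302625] 7.7368705244609215
```

```bash
python3 - <<'E'
from h import *
go([.516,-.326,.024],0.0)
E
```

```text
d mm [ 52.8   8.2 174.7] shift [0.1056 0.0165 0.3494] turn [-0.0023  0.0019  0.0003] deg [-0.2  0.2  0. ]
```

Emit:
jog_arm(
  motion="40 0.05 0.008 0.08 0 0 0; 40 0.1056 0.0165 0.16 0 0 0; 40 0.1056 0.0165 0.24 0 0 0; 40 0.1056 0.0165 0.3 0 0 0; 40 0.1056 0.0165 0.3 0 0 0",
)

```text
time: 11.52
tool_pos: [0.516, -0.3249, 0.0489]
tool_rot: [-0.002, 1.0, 0.001, -0.002]
contact_force: [-0.3, 0.1, 0.3]
gripper_width: 0.406
grasp_force: 0.0
```

```bash
python3 knob.py; python3 - <<'E'
from h import *
go([.516,-.326,.024],0.0)
E
```

```text
[ 0.5171715  -0.32630895  0.0511809 ]
knob 0.83 [ 4.307e-01 -2.994e-01 -2.000e-04] [290. 325.]
knob 0.71 [ 0.5479 -0.3969 -0.0006] [435. 172.]
knob 0.68 [ 0.5162 -0.328   0.001 ] [328. 218.]
knob_grip 0.71 [ 0.5145 -0.3235  0.0345] [321. 241.]
knob_grip 0.59 [ 0.545  -0.3991  0.0217] [451. 184.]
knob_grip 0.57 [ 0.5175 -0.3251  0.0057] [324. 219.]
bar ((511.86822509765625, -326.2127990722656), (12.025104522705078, 45.54420471191406), 89.8902816772461) 1653 [0.03958542 0.04073786 0.04159146]
skirt ((517.128662109375, -326.2133483886719), 18.27740478515625) 1607 0.02088681743097287
d mm [-2.5 -2.2 29.6] shift [-0.0049 -0.0044  0.0591] turn [ 0.0015 -0.002   0.0009] deg [ 0.1 -0.2  0.1]
```

Emit:
jog_arm(
  motion="40 0 0 0.03 0 0 0; 40 0 0 0.052 0 0 0; 40 0 0 0.052 0 0 0; 0 0 0 0.052 0 0 0; 0 0 0 0.052 0 0 0",
)

```text
time: 12.3
tool_pos: [0.517, -0.3283, 0.0254]
tool_rot: [0.0, 1.0, -0.0, 0.0]
contact_force: [-0.1, -0.1, -0.2]
gripper_width: 0.119
grasp_force: 61.4
```

Emit:
jog_arm(
  motion="0 0 0 0 0 0 0; 0 0 0 0 0 0 0; 0 0 0 0 0 0 0; 0 0 0 0 0 0 0; 0 0 0 0 0 0 0",
)

```text
time: 12.92
tool_pos: [0.5169, -0.3282, 0.0252]
tool_rot: [0.0, 1.0, 0.0, 0.0]
contact_force: [-0.4, 0.5, -0.0]
gripper_width: 0.117
grasp_force: 61.6
```

Emit:
jog_arm(
  motion="0 0 0 -0.08 0 0 0; 0 0 0 -0.18 0 0 0; 0 0.004 -0.1 -0.2 0 0 -0.05; 0 0.008 -0.2 -0.2 0 0 -0.1067; 0 0.012 -0.31 -0.2 0 0 -0.1067",
)

```text
time: 13.55
tool_pos: [0.5228, -0.1719, 0.1254]
tool_rot: [0.0, 0.997, 0.08, 0.0]
contact_force: [0.4, 0.8, -0.8]
gripper_width: 0.121
grasp_force: 61.5
```

```bash
cat > held.py <<'E'
from h import *
f=grab_frame('wrist');s=state();t=s['tool_pos'];print(t,s['tool_rot'],s['contact_force'],s['gripper_width'])
P=pts(f);R=rot();q=R.inv().apply((P-t).reshape(-1,3)).reshape(P.shape)
dk=(f['color'].max(-1)<60)
near=dk&(abs(q[...,1])<.03)&(q[...,0]>-.05)&(q[...,0]<.04)
sk=near&(q[...,2]>.0)&(q[...,2]<.008);bar=near&(q[...,2]>-.020)&(q[...,2]<-.012)&(abs(q[...,1])<.0065)
for n,m in (('skirt',sk),('bar',bar)):
    if m.sum()>30: print(n,m.sum(),'tool frame rect',cv2.minAreaRect((q[m][:,:2]*1000).astype(np.float32)),cv2.minEnclosingCircle((q[m][:,:2]*1000).astype(np.float32)),'z',np.median(q[m][:,2]))
go([.5235,-.0946,.125],.16)
E
python3 held.py
```

```text
[ 0.52234476 -0.16578733  0.12459902] [-2.71169978e-03  9.96663580e-01  8.15741391e-02 -1.18418497e-04] [ 1.78823324  4.3111315  -1.34958511] 0.12297407710684677
skirt 804 tool frame rect ((9.735847473144531, 6.012503623962402), (16.849761962890625, 35.19659423828125), 0.48112428188323975) ((1.8425955772399902, 5.94622278213501), 17.600831985473633) z 0.003439588042035369
bar 1098 tool frame rect ((-5.137147903442383, 0.31950902938842773), (45.16923904418945, 11.957526206970215), 0.26144087314605713) ((-5.1570820808410645, 4.133569240570068), 22.620758056640625) z -0.016537678723827998
d mm [ 12.7 -70.1  -0. ] shift [ 0.0254 -0.1401 -0.    ] turn [-0.0036 -0.0001  0.0022] deg [-0.3 -0.   0.2]
```

Emit:
jog_arm(
  motion="0 0.01 -0.06 0 0 0 0; 0 0.022 -0.12 0 0 0 0; 0 0.024 -0.135 0 0 0 0; 0 0.024 -0.135 0 0 0 0; 0 0.024 -0.135 0 0 0 0",
)

```text
time: 14.22
tool_pos: [0.524, -0.1055, 0.1251]
tool_rot: [0.0, 0.997, 0.079, 0.0]
contact_force: [-0.2, -0.4, -1.0]
gripper_width: 0.118
grasp_force: 61.5
```

Emit:
jog_arm(
  motion="0 0 0 0 0 0 0; 0 0 0 0 0 0 0; 0 0 0 0 0 0 0; 0 0 0 0 0 0 0; 0 0 0 0 0 0 0",
)

```text
time: 14.85
tool_pos: [0.5239, -0.1046, 0.1251]
tool_rot: [-0.0, 0.997, 0.08, -0.0]
contact_force: [0.5, 0.0, -0.3]
gripper_width: 0.127
grasp_force: 61.5
```

```bash
python3 held.py; python3 - <<'E'
from h import *
f=grab_frame('wrist');save(f,'w7.png');P=pts(f);near=np.hypot(P[...,0]-.5235,P[...,1]+.0946)<.04
sk=near&(f['color'].max(-1)<60)&(abs(P[...,2]-.12)<.006);print('skirt world',cv2.minEnclosingCircle((P[sk][:,:2]*1000).astype(np.float32)),cv2.boundingRect((P[sk][:,:2]*1000).astype(np.int32)))
bar=near&(f['color'].max(-1)<60)&(abs(P[...,2]-.141)<.004);print('bar world',yawmask(P,bar))
m=(abs(P[...,2]-.05)<.004)&(abs(P[...,0]-.53)<.12)&(abs(P[...,1]+.02)<.18);print('deck',yawmask(P,m))
s=grab_frame('side')
for t in ['knob','shaft_seat','knob_grip']:
    for r in place_of('side',t)[:2]: print(t,round(r['p'],2),np.round(r['at'],4))
u,v=map(int,pix(s,[.5235,-.0946,.09]));cv2.imwrite('pics/side7.png',cv2.resize(s['color'][v-40:v+40,u-50:u+50,::-1],(800,640),interpolation=2)[:600])
E
```

```text
[ 0.52390067 -0.10454507  0.12508235] [1.50461357e-05 9.96797927e-01 7.99618103e-02 3.13076168e-05] [-0.07347133 -0.05292421 -0.04212218] 0.11822584692951434
skirt 796 tool frame rect ((10.296506881713867, 0.17486190795898438), (16.599088668823242, 34.467376708984375), 0.7279400825500488) ((3.1289710998535156, 0.08108808100223541), 17.245914459228516) z 0.004258472867392454
bar 2004 tool frame rect ((-4.773223876953125, -0.30295562744140625), (45.056419372558594, 12.759557723999023), 0.9572908282279968) ((-4.940046310424805, 0.011065959930419922), 22.947307586669922) z -0.015686568093047547
d mm [ 1.2 -9.9  0.1] shift [ 0.0024 -0.0198  0.0002] turn [ 0.     -0.      0.0001] deg [ 0. -0.  0.]
skirt world ((526.458984375, -104.17445373535156), 17.351970672607422) (523, -121, 20, 35)
bar world ((520.2666015625, -101.19837188720703), (34.77598571777344, 44.022098541259766), 77.41382598876953)
deck ((531.2149047851562, -20.286666870117188), (268.5820617675781, 148.7073974609375), 84.5945053100586)
knob 0.73 [ 0.4323 -0.3011 -0.0039]
knob 0.66 [ 5.409e-01 -3.965e-01 -3.000e-04]
shaft_seat 0.54 [ 0.5192 -0.095   0.0638]
knob_grip 0.68 [ 0.5236 -0.1017  0.1271]
knob_grip 0.66 [ 0.4335 -0.3001  0.0296]
```

View pics/w7.png

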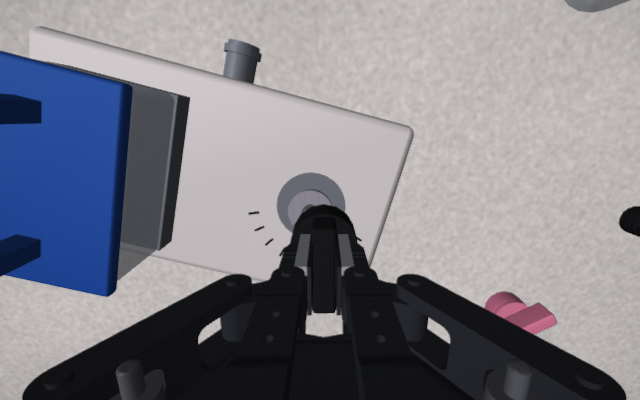

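The held knob is level and aligned with the tool, its nose toward the tool's -x. The flange is visible ahead of it at (311,200), and the knob must still go about 10 mm in +y.

Emit:
jog_arm(
  motion="0 0.0018 -0.0196 0 0 0 0; 0 0.0018 -0.0196 0.01 0 0 0; 0 0.0018 -0.0196 0.03 0 0 0; 0 0.0018 -0.0196 0.038 0 0 0; 0 0.0018 -0.0196 0.038 0 0 0",
)

```text
time: 15.78
tool_pos: [0.5227, -0.0947, 0.1052]
tool_rot: [-0.0, 0.997, 0.08, -0.001]
contact_force: [-0.2, -0.3, -0.3]
gripper_width: 0.123
grasp_force: 61.5
```

```bash
python3 - <<'E'
from h import *
f=grab_frame('wrist');P=pts(f);s=state();print(s['tool_pos'],s['contact_force'])
near=np.hypot(P[...,0]-.5235,P[...,1]+.0946)<.04
sk=near&(f['color'].max(-1)<60)&(abs(P[...,2]-.102)<.006)
R=rot();a=R.inv().apply(P[sk]-s['tool_pos'])*1000
fl=near&(f['color'].max(-1)>70)&(abs(P[...,2]-.0645)<.003);b=R.inv().apply(P[fl]-s['tool_pos'])*1000
for q in (a,b): print(len(q),'x',np.percentile(q[:,0],[1,99]).round(1),'y',np.percentile(q[:,1],[1,99]).round(1),'z',np.median(q[:,2]))
fr=b[b[:,0]>6]; # flange outer arc: extreme per angle
def fit(q,r):
    from scipy.optimize import least_squares
    ang=np.round(np.degrees(np.arctan2(q[:,1],q[:,0]))/4);e=np.array([q[ang==k][np.argmax(np.hypot(*q[ang==k][:,:2].T))][:2] for k in np.unique(ang) if abs(k*4)<75])
    return least_squares(lambda c:np.hypot(e[:,0]-c[0],e[:,1]-c[1])-r,[0,0],loss='soft_l1').x
print('knob',fit(a,18),'flange',fit(b,16))
E
```

```text
[ 0.52303186 -0.09477137  0.1056798 ] [-0.18594915 -1.13595598 -1.14274279]
849 x [ 1.9 18. ] y [-16.6  16.5] z 4.664711623912222
292 x [ 7.  16.7] y [-13.9  14.3] z 40.77018137266131
knob [ 0.13312984 -0.21984498] flange [ 0.67322258 -0.1888395 ]
```

Emit:
jog_arm(
  motion="0 0.0006 0 0.005 0 0 0; 0 0.0006 0 0.01 0 0 0; 0 0.0006 0 0.014 0 0 0; 0 0.0006 0 0.018 0 0 0; 0 0.0006 0 0.018 0 0 0",
)

```text
time: 16.45
tool_pos: [0.5234, -0.0947, 0.0968]
tool_rot: [-0.0, 0.997, 0.08, -0.0]
contact_force: [-0.5, -0.2, 0.5]
gripper_width: 0.119
grasp_force: 61.5
```

Emit:
jog_arm(
  motion="0 0 0 0.005 0 0 0; 0 0 0 0.01 0 0 0; 0 0 0 0.015 0 0 0; 0 0 0 0.018 0 0 0; 0 0 0 0.018 0 0 0",
)

```text
time: 17.08
tool_pos: [0.5236, -0.0947, 0.0886]
tool_rot: [-0.0, 0.997, 0.08, -0.0]
contact_force: [-2.6, 0.0, 5.4]
gripper_width: 0.117
grasp_force: 62.1
```

Emit:
jog_arm(
  motion="0 0 0 0.004 0 0 0; 0 0 0 0.008 0 0 0; 0 0 0 0.012 0 0 0; 0 0 0 0.0145 0 0 0; 0 0 0 0.0145 0 0 0",
)

```text
time: 17.7
tool_pos: [0.5239, -0.0948, 0.0824]
tool_rot: [0.0, 0.997, 0.08, 0.0]
contact_force: [-4.4, 1.5, 10.4]
gripper_width: 0.122
grasp_force: 63.0
```

```bash
python3 - <<'E'
from h import *
s=state();print(s['tool_pos'],s['contact_force'],s['grasp_force'])
f=grab_frame('wrist');P=pts(f);t=s['tool_pos'];d=np.hypot(P[...,0]-.5235,P[...,1]+.0946)
q=rot().inv().apply((P-t).reshape(-1,3)).reshape(P.shape)
sk=(d<.03)&(f['color'].max(-1)<60)&(abs(q[...,2]-.005)<.006);print('skirt top world',np.median(P[sk][:,2]),'tool z',np.median(q[sk][:,2]))
dk=(abs(P[...,2]-.05)<.006)&(d>.03)&(d<.05);print('deck',np.median(P[dk][:,2]))
b=q[...,2];m=(d<.035)&(abs(b+.016)<.005)&(abs(q[...,1])<.0065)&(f['color'].max(-1)<60);print(cv2.minAreaRect((q[m][:,:2]*1000).astype(np.float32)))
c=f['color'].astype(int);l=(c[...,2]>c[...,0]+40)&(abs(P[...,2]-.125)<.006);print('lid',np.median(P[l][:,2]))
E
```

```text
[ 0.52392225 -0.09476631  0.08237747] [-4.40164806  1.47604907 10.3586128 ] 62.965532541275024
skirt top world 0.07810571591982017 tool z 0.004275346589206065
deck 0.05095326657334007
((-4.50537109375, -0.2879757881164551), (44.76973342895508, 12.925127983093262), 1.1693518161773682)
lid 0.12481286144123611
```

The skirt top is 27 mm above the deck, against 34 mm when home and not pressed. So the shaft is in about 6 mm, at about 10.5 N. The tank lid is at its seated height.

```bash
python3 -c "
from plant import *
print(job_done())"
```

```text
the job is handed in; nothing more can be done
None
```

I handed the job in at about 18 s, with the tank seated and released, and the knob home on the D-shaft and still held pressed in about 6 of its 8 mm. The hand-in returned no verdict.

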